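# Let the flask down on the ratchet lift

## Robot

A 6-joint arm with a two-finger parallel gripper is mounted at the origin on a cart in front of the work surface, level with it; the furniture and walls round the work are solid. World frame = base frame: x ahead of the robot, y to its left, z up, the work surface at z = 0. Lengths are in m, angles in rad, forces in N, time in s.
With the tool pointing down it reaches from about 0.35 to 0.775 m from the base axis. Payload 5.5 kg.
Tool frame: the origin (TCP) lies at the very end of the fingers, on their centre line; the grasp point (between the pads) lies 19 mm behind it; z points along the fingers, y is the line along which they close (so a half turn about z gives the same grasp; the last joint's range is limited). The gripper opens to 85 mm and grips with 20 to 120 N. Pads are 22 mm wide; open, the fingers measure 114 mm over their backs; the gripper's body (76 mm by 85 mm) begins 54 mm behind the grasp point. The pads swing forward as they close: fully open they stand 13 mm farther back than shut.
Start: joints at [-1.459, 0.313, 0.046, 1.304, 0, 1.431], TCP at [0.143, -0.557, 0.194] pointing down, gripper open.
Joint ranges: [-2.76, 2.76], [-0.86, 1.69], [-1.03, 1.26], [-2.2, 2.34], [-1.47, 1.5], [-3.14, 3.14]. Speed limits (rad/s): [2.57, 2.57, 3.14, 3.14, 3.14, 3.14].

## Interface

Orientations are given as a unit quaternion [w, x, y, z].
In Python, from workcell import env, cams, ticket, spotter gives the robot as it stands.
- The arm moves only by the tool jog_arm, never from a script. Its argument "increments" is a list that holds one entry, the list of rows, each a list of 7 numbers: the shift along the tool's x, y, z in units of 0.25 m (1.0 is 0.25 m), then the turn, a rotation vector about the tool's x, y, z in units of 180 degrees (1.0 is 180 degrees), then the closure in counts, from 0 (fully open) to 255 (shut). A call has 1 to 20 rows; each row shifts and turns the commanded pose from where the row before left it, along the tool's axes as they then stand; what a row does not reach is not made up. A row lasts 1/10 s, in which the tool goes at most 50 mm and 8.59 degrees, less where a joint would pass 70% of its speed; a pose out of reach is approached as far as the arm can. A call with a number of a shift or a turn outside -1 to 1 is refused whole. A call with a gripper value outside its range is refused whole. The fingers move at their own pace and stop on an object; "force" is the grip in N (left out, the last holds). Time passes only in rows, so rows that do not move let the fingers close. It gives the time, the measured TCP pose, the force, the opening and the grip force at its end, in the units of the state.
- env.get_state(): the state, without advancing time (a new reading comes with each control period).
- cams.read_camera(name): name is "scene" or "top" or "wrist"; returns a dict with "pixels" (420x560x3 uint8, red, green, blue), "fx", "fy", "cx", "cy" (pixels), "xyz" and "attitude" of the camera in the world; the wrist camera has in their place "mount" (4x4, takes a point from camera to tool coordinates, whose origin is the TCP and whose axes are the flange's). Camera axes: x right, y down, z forward; pixel columns grow to the right and rows downward; lengths in m; the calibration is good to about 2 mm. A picture is of the moment at which its call begins: read the wrist's pose just before it. There is no depth.
- ticket.hand_in(): hands the job in; it is judged then, once.
Trained networks look in the newest picture that a camera, given by its name, has taken for a name from the list of things; names that differ only in an ending like _2 or _b are one class to them, and where a whole thing is asked for, a point or a joint stands for the part that bears it (a point fixed in the world has none). Each returns a list of dicts, best first, with "conf" (0 to 1); they miss things now and then, are a little off and sometimes report something else, mostly with a low value. They report only what shows in the picture. A call takes as long as a camera call. They do not tell look-alikes from the thing itself.
- spotter.find_in(target, camera): "uv" ([column, row] in pixels, amid what is visible of it).
- spotter.cut_out(target, camera): "region" (420x560 bool, what is visible of it) and "uv" ([column, row] in pixels, amid what is visible of it).
- spotter.landmark_of(target, camera): "uv" ([column, row] in pixels: a listed point, or the origin of a listed thing).
The state is a dict: "clock": time; "joint_pos": joint angles; "qvel": joint speeds; "tau": joint torques, N m; "tcp_pos": TCP position; "orientation": TCP orientation; "wrist_force": force on the tool from outside, world axes, zero at the start; "ft_torque": the same for the moment, N m; "finger_gap": finger opening in m; "grip_force": force on a finger pad.
Only numpy, scipy, OpenCV 4.12 (cv2) and the standard library are available. Lean on these libraries where they do the work, as an engineer would, in place of code of your own. Each camera call takes 0.05 s, during which the arm holds its last target. There are 200 camera calls.

## Task

Let the flask on the bench lift down: throw the red release lever over, wind the crank up just enough for the loaded pawl to spring clear of the ratchet, then wind the crank back and ease the load down, never letting it run and never forcing the wheel against the pawl, until the platform has come to rest gently on its stop. Then let go of the crank and throw the lever back so that the pawl lies on the ratchet again, leaving the flask standing on the platform and everything else where it is.

Things in the scene. Friction and masses are not known exactly. Their poses are not given: they have to be found in the camera images.
- lift: bench lift fixed to the worktop: grey base plate 235 x 165 x 12 mm, blue ram housing, dark steel front plate (up to z = 152 mm at x = -26 to -18 mm) that carries ratchet, pawl and crank. Origin under the base plate, z up, x from the crank side to the flask side, y to the left as one faces the crank. All offsets here are in this frame; all turning is as seen by one who faces the crank (looking along +x)
- shaft (a point): centre of the ratchet wheel (12 teeth, tip radius 46 mm) on the crank shaft's axis, which runs along the lift's x at y = 0, z = 88 mm; the wheel and the pawl lie in the plane x = -45 mm. Clockwise winds the platform up, anticlockwise lets it down, 22 mm per rad
- platform: square aluminium platform, 106 mm wide, 9 mm thick, on a ram at x = 65 mm; origin mid underside, 174 mm above the worktop at the start. Slides up and down with the crank. 1.1 to 1.8 kg: it turns the crank anticlockwise with 5 to 9 N at the handle, friction does not hold it. A stop rod under it, set differently each time, meets it 32 to 62 mm below its start, to be found by feel; its rubber tip gives 1 mm per 15 N
- crank (a joint): turn of crank and ratchet wheel, rad: 0 at the start with the load hanging on the pawl, growing anticlockwise (letting down), negative clockwise (winding up; limit -0.6). The handle starts 30 deg above the horizontal on the right (-y): it is 60 mm x sin(30 deg + joint) above the shaft and 60 mm x cos(30 deg + joint) to the right of it
- crank_grip (a point): grip point on the black crank handle, a freely spinning sleeve 22 mm across and 82 mm long, parallel to the lift's x, from x = -71 to -153 mm; this point is 60 mm from the shaft's axis, at x = -124 mm (clear of the lever), and moves with the crank
- release_lever (a joint): release lever, rad: 0 leaning right, pawl sprung into the ratchet; 1.2 thrown over to the left (anticlockwise), pawl sprung out. Hard stops at both ends; stays where it is left (2 to 3 N at the knob turn it). Under load the pawl stays hooked behind its tooth whatever the lever says; with the lever over it springs clear once the crank is wound up about 0.1 rad
- lever_knob (a point): middle of the lever's red knob, a bar 17 mm across and 22 mm long, parallel to the lift's x, from x = -50 to -72 mm; 65 mm from the pivot; 35 deg right of straight up at the start, 34 deg left of it when thrown over. Nothing stands beside its path above z = 170 mm
- lever_pivot (a point): axis (along x) of both lever and pawl, at y = 40 mm, z = 140 mm, in the plane x = -45 mm
- pawl: brass pawl, 40 mm long, nose to the right (-y); origin on the lever's pivot
- pawl_nose (a point): tip of the pawl's nose: 125 to 134 mm above the worktop when it lies on the ratchet, 142 mm or more when it is clear of it
- flask: conical flask, 79 mm wide, 136 mm high, standing loose on the platform; origin in the middle of its underside
- timer: bystander: white timer, 66 x 60 x 18 mm, lying on the worktop; origin at the middle of its underside
- sample_bottle: bystander: clear sample bottle, 58 mm wide, 103 mm high; origin at the middle of its underside
- wash_bottle: bystander: white wash bottle with red spout, 73 x 113 x 223 mm; origin at the middle of its underside
Not all that is in view belongs to the job. Leave any turquoise look-alike of the flask alone.

How it is judged:
On the way, in this order (a step that is already met when the one before it is completed fails the run):
1. the pawl is clear of the ratchet with the load still held up (z of pawl_nose in the frame of lift above 0.139 m and z of platform in the frame of lift above 0.17 m), for 0.1 s.
2. the platform, let down at least 30 mm, stands still with the pawl clear and the crank let go (z of pawl_nose in the frame of lift above 0.139 m and distance of platform from where it was at the start of the episode above 0.03 m and linear speed of platform below 0.005 m/s and contact force between the fingers and anything else below 0.2 N), for 0.2 s.
At the end, for the whole second after the job is handed in: the platform rests, still, on its stop (at least 30 mm below its start), the release lever is thrown back to the right (within 0.2 rad of its stop), the pawl's nose lies on the ratchet (below 136.5 mm) and the flask stands upright (0.1 rad) on the platform, within 25 mm of its centre (value of joint release_lever below 0.2 rad and z of pawl_nose in the frame of lift below 0.1365 m and distance of platform from where it was at the start of the episode above 0.03 m and linear speed of platform below 0.005 m/s and angle between flask's own z axis and vertical below 0.1 rad and horizontal distance between flask and platform below 0.025 m and z of flask in the frame of platform below 0.013 m); the robot touches nothing.
It fails at once if the load runs: the platform moves faster than 0.10 m/s (linear speed of platform above 0.1 m/s).
It fails at once if the platform is forced onto its stop with more than 60 N (contact force between platform and anything else above 60 N).
It fails at once if the pawl is loaded with more than 75 N (wheel forced or dropped against it) (contact force between pawl and anything else above 75 N).
It fails at once if the flask tips (angle between flask's own z axis and vertical above 0.25 rad).
It fails at once if a bystander is pushed more than 20 mm (distance of any of timer, sample_bottle, wash_bottle from where it was at the start of the episode above 0.02 m).
It also fails if it takes over 61 s, if anything falls off the work surface, if the arm or the gripper's body presses on something with over 40 N, if the wrist force passes 120 N, or if a joint passes its speed limit or range.

## Working session

There is one attempt and no reset: what is moved stays moved. The work goes in short steps, Python scripts to look and compute and a tool call to move; the robot and the scene stay as the last step left them, time stands still between calls to the robot, and variables do not carry over. Pictures are saved under pics/ and viewed, at most 10 in all, crops included, and the job is handed in when it is done.

Besides the shell and the picture viewer there is one more tool, called after "Request:" as name([rows], argument=value, ...), one row to a line, values as JSON. jog_arm: Moves the arm, as the interface text tells. Shifts and turns lie within -1 to 1; 1 stands for 0.25 m of shift or 180 degrees of turn. Its arguments: {"type":"object","properties":{"increments":{"type":"array"},"force":{"type":"number"}},"required":["increments"]}

```bash
ls; mkdir -p pics; cat > h.py <<'E'
import numpy as np, cv2
from workcell import env, cams, ticket, spotter
from scipy.spatial.transform import Rotation as R
def quat(q): return R.from_quat([q[1],q[2],q[3],q[0]])
E
python3 - <<'E'
from h import *
s=env.get_state(); print({k:np.round(v,3) for k,v in s.items()})
for c in ["scene","top"]:
    im=cams.read_camera(c); print(c,im["fx"],im["fy"],im["cx"],im["cy"],im["xyz"],im["attitude"])
    cv2.imwrite(f"pics/{c}.png",im["pixels"][:,:,::-1])
    for t in ["shaft","crank_grip","lever_knob","lever_pivot","pawl_nose","lift","platform","flask","timer","sample_bottle","wash_bottle"]:
        print(t,[(np.round(d["uv"]).tolist(),round(d["conf"],2)) for d in spotter.landmark_of(t,c)][:3])
E
```

```text
pics
{'clock': np.float64(0.0), 'joint_pos': array([-1.459,  0.314,  0.045,  1.304,  0.   ,  1.431]), 'qvel': array([-0.001, -0.   , -0.001, -0.   ,  0.002,  0.001]), 'tau': array([ 0.0000e+00, -4.8063e+01,  2.9853e+01,  1.9000e-02, -0.0000e+00,
       -0.0000e+00]), 'tcp_pos': array([ 0.143, -0.556,  0.194]), 'orientation': array([-0.001,  0.992,  0.126,  0.   ]), 'wrist_force': array([ 0.191,  0.08 , -0.432]), 'ft_torque': array([ 0.002,  0.003, -0.005]), 'grip_force': np.float64(0.0), 'finger_gap': np.float64(0.085)}
scene 415.874096947314 415.874096947314 275.1725110654765 208.6020548091558 [0.02963931 0.66177267 1.15074773] [ 0.10600012 -0.27464907  0.89592025 -0.33265412]
shaft [([277.0, 220.0], 0.75), ([271.0, 219.0], 0.27)]
crank_grip [([307.0, 212.0], 0.68)]
lever_knob [([226.0, 324.0], 0.54), ([283.0, 197.0], 0.44)]
lever_pivot [([271.0, 213.0], 0.75), ([278.0, 212.0], 0.74)]
pawl_nose [([278.0, 212.0], 0.42)]
lift []
platform [([248.0, 187.0], 0.65)]
flask [([205.0, 261.0], 0.92), ([252.0, 180.0], 0.83), ([302.0, 202.0], 0.82)]
timer [([347.0, 199.0], 0.76)]
sample_bottle [([226.0, 321.0], 0.88)]
wash_bottle [([322.0, 171.0], 0.88), ([272.0, 218.0], 0.47)]
top 540.5648028989998 540.5648028989998 265.50214492478557 198.33019802882535 [ 0.31807955 -0.05230646  1.72306042] [-0.04808158  0.70871741 -0.70214526  0.04898798]
shaft [([274.0, 205.0], 0.57)]
crank_grip []
lever_knob [([272.0, 207.0], 0.7), ([260.0, 205.0], 0.29)]
lever_pivot [([259.0, 202.0], 0.69), ([272.0, 207.0], 0.61)]
pawl_nose [([271.0, 203.0], 0.5)]
lift [([274.0, 191.0], 0.72)]
platform [([270.0, 162.0], 0.97), ([284.0, 232.0], 0.39)]
flask [([272.0, 165.0], 0.86), ([217.0, 195.0], 0.83), ([321.0, 207.0], 0.8)]
timer [([360.0, 248.0], 0.88)]
sample_bottle [([159.0, 222.0], 0.91)]
wash_bottle [([379.0, 203.0], 0.94), ([276.0, 162.0], 0.23)]
```

```bash
python3 - <<'E'
import cv2,numpy as np
a=cv2.imread("pics/top.png")[110:290,130:410]
b=cv2.imread("pics/scene.png")[110:290,150:430]
cv2.imwrite("pics/both.png",np.vstack([cv2.resize(a,None,fx=1.66,fy=1.66,interpolation=2),cv2.resize(b,None,fx=1.66,fy=1.66,interpolation=2)]))
cv2.imwrite("pics/t2.png",cv2.resize(a,None,fx=2.8,fy=2.8,interpolation=2))
cv2.imwrite("pics/s2.png",cv2.resize(b,None,fx=2.8,fy=2.8,interpolation=2))
E
```

```text
(no output)
```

View pics/t2.png

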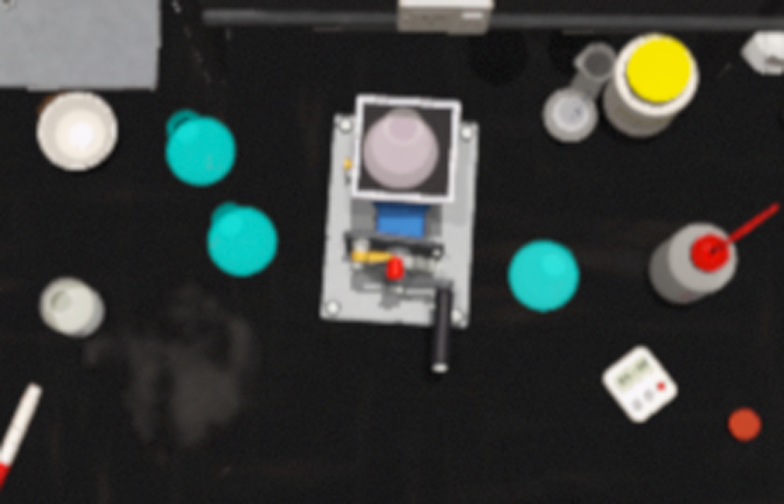

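View pics/s2.png

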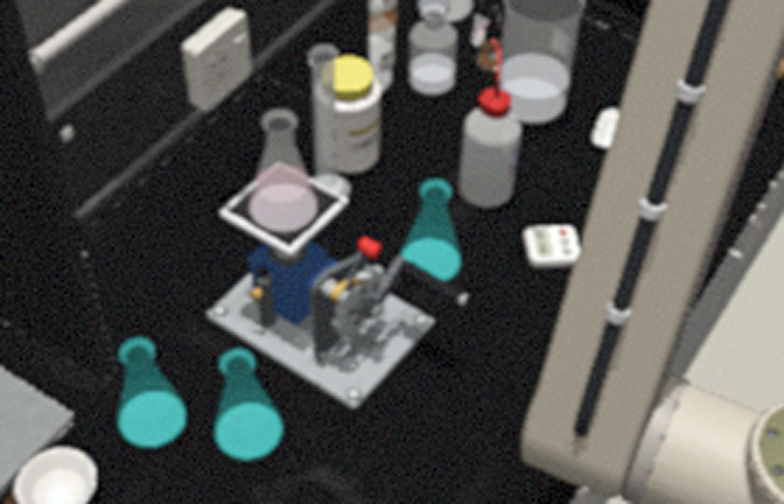

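The top view shows the lift in the middle, with the red knob at about (271,205) px and the handle running from (288,211) to (287,242). In the scene view the flask stands on the platform, and three turquoise look-alikes stand nearby. Next I'll fit the lift pose.

```bash
cat >> h.py <<'E'
from scipy.optimize import least_squares
def proj(P,K,pos,Rm):
    c=(np.asarray(P)-pos)@Rm; return np.array([K[2]+K[0]*c[:,0]/c[:,2],K[3]+K[1]*c[:,1]/c[:,2]]).T
def W(p,P):  # lift->world, p=(x,y,yaw)
    return R.from_euler('z',p[2]).apply(np.asarray(P,float))+[p[0],p[1],0]
s5=np.deg2rad(35)
PT=dict(knob=[-.061,.04-.065*np.sin(s5),.14+.065*np.cos(s5)],grip=[-.124,-.05196,.118],
  hend=[-.153,-.05196,.118],shaft=[-.045,0,.088])
E
python3 - <<'E'
from h import *
def crop(a,o): return np.array(a)/2.8+o
t=cams.read_camera("top"); sc=cams.read_camera("scene")
cam={}
for n,c in(("top",t),("scene",sc)): cam[n]=((c["fx"],c["fy"],c["cx"],c["cy"]),c["xyz"],quat(c["attitude"]).as_matrix())
pl=[[.118,.053,.183],[.118,-.053,.183],[.012,-.053,.183],[.012,.053,.183]]
obs=[("top",PT["knob"],crop([395,267],[130,110])),("top",PT["hend"],crop([440,369],[130,110]))]
obs+=[("top",P,crop(q,[130,110])) for P,q in zip(pl,[(357,96),(461,102),(454,200),(351,196)])]
obs+=[("scene",PT["knob"],crop([369,247],[150,110])),("scene",PT["hend"],crop([463,298],[150,110]))]
obs+=[("scene",P,crop(q,[150,110])) for P,q in zip(pl,[(280,163),(349,200),(290,249),(219,211)])]
def f(p): return np.concatenate([(proj(W(p,[P]),*cam[n])[0]-q) for n,P,q in obs])
r=least_squares(f,[.4,-.05,0]); print(r.x,np.round(r.fun.reshape(-1,2),1))
p=r.x
for k,v in PT.items(): print(k,W(p,[v])[0].round(4))
print("range handle",np.hypot(*W(p,[PT['grip']])[0][:2]))
w=cams.read_camera("wrist"); print(w["mount"].round(4),w["fx"],w["cx"],w["cy"])
np.save("p.npy",p)
E
```

```text
[ 0.57119393 -0.07401316 -0.19795432] [[ -3.5  -0.9]
 [ -8.   -0.2]
 [  5.8  -2.4]
 [  4.2   2.7]
 [ -0.5   2.9]
 [  0.4  -3.1]
 [ -2.1   0.9]
 [ -3.3   4.7]
 [-19.8  12.2]
 [-20.6 -16.7]
 [ 22.4 -18.4]
 [ 23.8  12.1]]
knob [ 0.5119 -0.0594  0.1932]
grip [ 0.4394 -0.1006  0.118 ]
hend [ 0.411  -0.0949  0.118 ]
shaft [ 0.5271 -0.0652  0.088 ]
range handle 0.45075975628589676
[[ 2.000e-04 -9.567e-01 -2.909e-01  7.450e-02]
 [ 1.000e+00 -2.000e-04  1.400e-03 -9.000e-04]
 [-1.400e-03 -2.909e-01  9.567e-01 -1.786e-01]
 [ 0.000e+00  0.000e+00  0.000e+00  1.000e+00]] 317.1900478335882 273.4444869952035 215.16220101455744
```

```bash
python3 - <<'E'
from h import *
def crop(a,o): return np.array(a)/2.8+o
t=cams.read_camera("top"); sc=cams.read_camera("scene")
cam={}
for n,c in(("top",t),("scene",sc)): cam[n]=((c["fx"],c["fy"],c["cx"],c["cy"]),c["xyz"],quat(c["attitude"]).as_matrix())
pl=[[.118,.053,.183],[.118,-.053,.183],[.012,-.053,.183],[.012,.053,.183]]
obs=[("top",PT["knob"],crop([395,267],[130,110])),("top",PT["hend"],crop([440,369],[130,110]))]
obs+=[("top",P,crop(q,[130,110])) for P,q in zip(pl,[(357,96),(461,102),(454,200),(351,196)])]
obs+=[("scene",PT["knob"],crop([369,247],[150,110])),("scene",PT["hend"],crop([463,298],[150,110]))]
obs+=[("scene",P,crop(q,[150,110])) for P,q in zip(pl,[(219,211),(280,163),(349,200),(290,249)])]
def f(p): return np.concatenate([(proj(W(p,[P]),*cam[n])[0]-q) for n,P,q in obs])
r=least_squares(f,[.4,-.05,0]); print(r.x,np.round(r.fun.reshape(-1,2),1))
p=r.x
for k,v in PT.items(): print(k,W(p,[v])[0].round(4))
print("range handle",np.hypot(*W(p,[PT['grip']])[0][:2]))
np.save("p.npy",p)
s=env.get_state(); print(s["clock"])
# view pose: tool down, tool y along lift -y? choose
q=quat(s["orientation"]); print(q.as_matrix().round(3))
E
```

```text
[ 0.56895312 -0.07443537 -0.05638607] [[-0.4  0.5]
 [-0.3 -0.9]
 [-0.1  0. ]
 [-1.   0.2]
 [-0.6  1. ]
 [-0.5  0.1]
 [ 0.5 -0.4]
 [-0.3 -0.2]
 [ 0.6 -0.9]
 [-0.3 -1.7]
 [-0.1 -1.5]
 [ 0.5  0.2]]
knob [ 0.5082 -0.0683  0.1932]
grip [ 0.4422 -0.1193  0.118 ]
hend [ 0.4133 -0.1177  0.118 ]
shaft [ 0.524  -0.0719  0.088 ]
range handle 0.45803776368176546
1.45
[[ 0.968  0.249  0.   ]
 [ 0.249 -0.968 -0.   ]
 [ 0.     0.    -1.   ]]
```

The fit residual is about 1 px. I'll raise the tool, then turn it so its y axis lies along the lift's y.

Request:
jog_arm([
  [[0,0,-0.15,0,0,-0.0475,0],[0,0,-0.15,0,0,-0.0475,0],[0,0,-0.15,0,0,-0.0475,0],[0,0,0,0,0,-0.0475,0],[0,0,0,0,0,-0.0475,0],[0,0,0,0,0,-0.0475,0],[0,0,0,0,0,-0.0475,0],[0,0,0,0,0,-0.0475,0],[0,0,0,0,0,-0.0475,0],[0,0,0,0,0,-0.0475,0],[0,0,0,0,0,-0.0475,0],[0,0,0,0,0,-0.0475,0],[0,0,0,0,0,-0.0475,0],[0,0,0,0,0,-0.0475,0],[0,0,0,0,0,-0.0475,0],[0,0,0,0,0,-0.0475,0],[0,0,0,0,0,-0.0475,0],[0,0,0,0,0,-0.0475,0],[0,0,0,0,0,-0.0475,0],[0,0,0,0,0,0,0]],
], force=20)

```text
clock: 3.45
tcp_pos: [0.1433, -0.5569, 0.3069]
orientation: [-0.0, 0.027, 1.0, -0.0]
wrist_force: [-0.3, 1.2, 0.2]
finger_gap: 0.0853
grip_force: 0.0
```

```bash
cat >> h.py <<'E'
def rel(pt):  # shift in tool axes (m) from TCP to world pt
    s=env.get_state(); return quat(s["orientation"]).inv().apply(np.asarray(pt)-s["tcp_pos"])
def show():
    s=env.get_state(); m=quat(s["orientation"]).as_matrix()
    print("t",round(float(s["clock"]),2),"tcp",s["tcp_pos"].round(4),"yawx",round(float(np.arctan2(m[1,0],m[0,0])),4),"tilt",m[:2,2].round(4),"F",s["wrist_force"].round(1),"gap",round(float(s["finger_gap"]),4),"gf",round(float(s["grip_force"]),1))
E
python3 - <<'E'
from h import *
show(); p=np.load("p.npy")
k=W(p,[[-.061,.0027,.30]])[0]; print(rel(k),rel(k)/.25)
E
```

```text
t 3.45 tcp [ 0.1433 -0.5569  0.3069] yawx 3.0875 tilt [-0.     -0.0001] F [-0.3  1.2  0.2] gap 0.0853 gf 0.0
[-0.33798208  0.5076336   0.00687406] [-1.35192831  2.03053438  0.02749625]
```

Request:
jog_arm([
  [[-0.096,0.145,0,0,0,0,0],[-0.096,0.145,0,0,0,0,0],[-0.096,0.145,0,0,0,0,0],[-0.096,0.145,0,0,0,0,0],[-0.096,0.145,0,0,0,0,0],[-0.096,0.145,0,0,0,0,0],[-0.096,0.145,0,0,0,0,0],[-0.096,0.145,0,0,0,0,0],[-0.096,0.145,0,0,0,0,0],[-0.096,0.145,0,0,0,0,0],[-0.096,0.145,0,0,0,0,0],[-0.096,0.145,0,0,0,0,0],[-0.096,0.145,0,0,0,0,0],[-0.096,0.145,0,0,0,0,0],[0,0,0,0,0,0,0],[0,0,0,0,0,0,0]],
])

```text
clock: 5.05
tcp_pos: [0.5067, -0.0675, 0.3066]
orientation: [-0.0, 0.027, 1.0, -0.0]
wrist_force: [0.4, 0.5, 1.0]
finger_gap: 0.0853
grip_force: 0.0
```

```bash
python3 - <<'E'
from h import *
show(); p=np.load("p.npy"); s=env.get_state()
w=cams.read_camera("wrist"); M=w["mount"]; Rt=quat(s["orientation"]).as_matrix()
Rc=Rt@M[:3,:3]; pos=s["tcp_pos"]+Rt@M[:3,3]; K=(w["fx"],w["fy"],w["cx"],w["cy"])
im=w["pixels"][:,:,::-1].copy()
for n in ["knob","grip","hend"]:
    print(n,proj(W(p,[PT[n]]),K,pos,Rc)[0].round(1))
for n in ["lever_knob","crank_grip","pawl_nose","shaft","lever_pivot","platform"]:
    print(n,[(np.round(d["uv"],1).tolist(),round(d["conf"],2)) for d in spotter.landmark_of(n,"wrist")][:2])
cv2.imwrite("pics/w1.png",im); np.savez("w1.npz",K=K,pos=pos,Rc=Rc)
print(rel(W(p,[[-.061,.0027,.175]])[0])/.25)
E
```

```text
t 5.05 tcp [ 0.5067 -0.0675  0.3066] yawx 3.087 tilt [-0.0007 -0.0002] F [0.4 0.5 1. ] gap 0.0853 gf 0.0
knob [272.1 201.9]
grip [223.7 130.4]
hend [222.5 102.9]
lever_knob [([275.0, 204.0], 0.78)]
crank_grip [([226.2, 134.0], 0.79)]
pawl_nose [([276.3, 200.0], 0.7)]
shaft [([512.2, 137.2], 0.38)]
lever_pivot [([307.5, 206.4], 0.78), ([78.8, 106.3], 0.45)]
platform [([271.7, 207.3], 0.26)]
[-0.00821336  0.00506392  0.52848816]
```

View pics/w1.png

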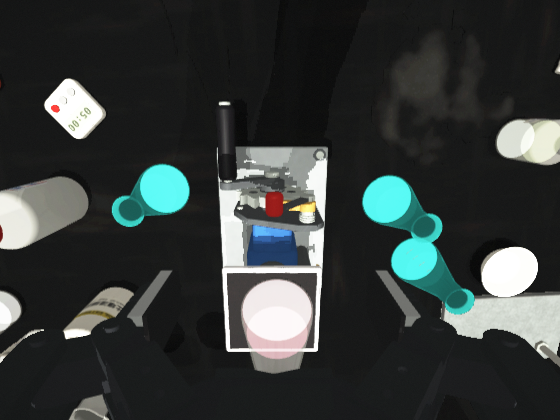

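The knob at (274,204) and the handle at (226,100–175) agree with the fit to about 2 mm. I'll move down and grasp the knob.

Request:
jog_arm([
  [[-0.01,0.01,0.12,0,0,0,0],[0,0,0.12,0,0,0,0],[0,0,0.12,0,0,0,0],[0,0,0.1,0,0,0,60],[0,0,0.054,0,0,0,120],[0,0,0,0,0,0,255],[0,0,0,0,0,0,255],[0,0,0,0,0,0,255],[0,0,0,0,0,0,255],[0,0,0,0,0,0,255],[0,0,0,0,0,0,255]],
], force=20)

```text
clock: 6.5
tcp_pos: [0.5093, -0.0662, 0.1789]
orientation: [0.0, 0.027, 1.0, -0.0]
wrist_force: [0.2, -0.1, 0.1]
finger_gap: -0.0001
grip_force: 0.0
```

```bash
python3 - <<'E'
from h import *
show(); p=np.load("p.npy"); p[1]+=.0015; np.save("p.npy",p)
s=env.get_state(); q=quat([0,0.027,.9996,0]); 
# arc rows in tool y,z (units)
th=np.linspace(0,1.23,13); a=s5-th
y=-.065*np.sin(a); z=.065*np.cos(a)
print(np.round(np.diff(y)/.25,3),np.round(-np.diff(z)/.25,3))
E
```

```text
t 6.5 tcp [ 0.5093 -0.0662  0.1789] yawx 3.0871 tilt [ 0.0009 -0.0003] F [ 0.2 -0.1  0.1] gap -0.0001 gf 0.0
[0.023 0.024 0.025 0.026 0.026 0.027 0.027 0.026 0.026 0.025 0.024 0.022] [-0.014 -0.012 -0.009 -0.007 -0.004 -0.001  0.001  0.004  0.007  0.009
  0.012  0.014]
```

The fingers closed fully and missed the knob, so I'll look.

```bash
python3 - <<'E'
from h import *
a=cams.read_camera("wrist")["pixels"][:,:,::-1]; b=cams.read_camera("scene")["pixels"][110:290,150:430,::-1]
cv2.imwrite("pics/w2.png",np.vstack([cv2.resize(a[100:360,130:430],None,fx=1.2,fy=1.2),cv2.resize(b,(360,231))]))
E
```

```text
(no output)
```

View pics/w2.png

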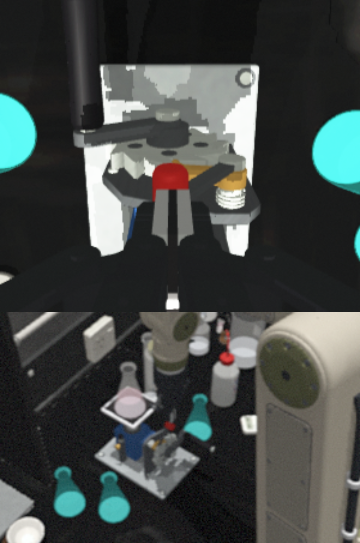

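```bash
python3 - <<'E'
from h import *
s=env.get_state(); w=cams.read_camera("wrist"); M=w["mount"]; Rt=quat(s["orientation"]).as_matrix()
Rc=Rt@M[:3,:3]; pos=s["tcp_pos"]+Rt@M[:3,3]; K=(w["fx"],w["fy"],w["cx"],w["cy"]); p=np.load("p.npy")
im=cv2.resize(w["pixels"][150:350,170:380,::-1],None,fx=3,fy=3,interpolation=2)
def dot(P,c):
    u=proj([P],K,pos,Rc)[0]; print(u.round(1)); cv2.circle(im,tuple(((u-[170,150])*3).astype(int)),4,c,-1)
for x in(-.05,-.072):
  for a in range(0,360,45): dot(W(p,[[x,.0027+.0085*np.cos(a/57.3),.1932+.0085*np.sin(a/57.3)]])[0],(0,255,0) if x<-.06 else (255,0,255))
dot(s["tcp_pos"],(0,255,255))
for dx in(-.011,.011): dot(s["tcp_pos"]+Rt@[dx,0,0],(255,255,0))
cv2.imwrite("pics/w3.png",im); show()
E
```

```text
[285.7 272.6]
[281.6 277.6]
[270.7 279.8]
[259.9 277.6]
[256.  272.5]
[260.8 267.8]
[271.  265.9]
[281.2 267.8]
[286.3 236.6]
[282.  240.6]
[270.7 242.3]
[259.5 240.5]
[255.5 236.5]
[260.4 232.7]
[271.  231.3]
[281.5 232.8]
[272.3 246.4]
[272.3 262.9]
[272.3 229.3]
t 6.65 tcp [ 0.5091 -0.0661  0.1785] yawx 3.0872 tilt [ 0.0002 -0.0001] F [ 0.6  0.1 -0.3] gap -0.0 gf 0.0
```

View pics/w3.png

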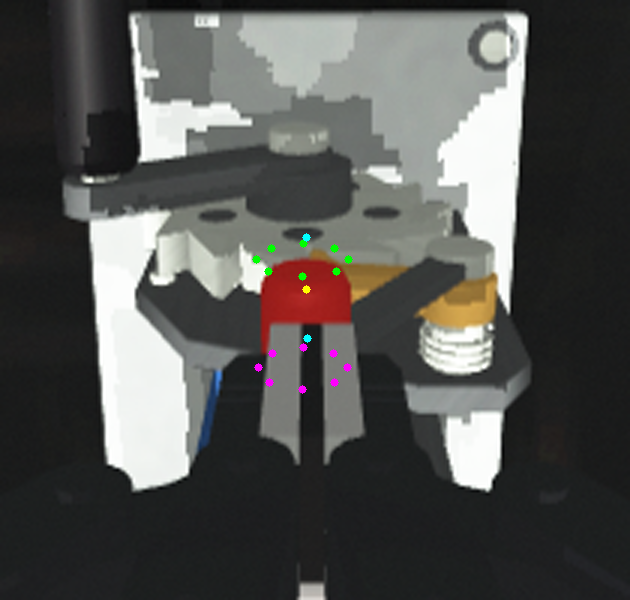

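The grey fingertips seem to end above the knob rather than around it. I'll check the tip height in the scene camera against the projected TCP.

```bash
python3 - <<'E'
from h import *
s=env.get_state(); w=cams.read_camera("scene"); Rt=quat(s["orientation"]).as_matrix(); p=np.load("p.npy")
K=(w["fx"],w["fy"],w["cx"],w["cy"]); Rc=quat(w["attitude"]).as_matrix()
im=cv2.resize(w["pixels"][120:240,210:330,::-1],None,fx=5,fy=5,interpolation=2)
def dot(P,c):
    u=proj([P],K,w["xyz"],Rc)[0]; cv2.circle(im,tuple(((u-[210,120])*5).astype(int)),3,c,-1)
for d in range(5): dot(s["tcp_pos"]+[0,0,.02*d],(0,255,255))
for x in(-.05,-.072): dot(W(p,[[x,.0027,.1932]])[0],(0,255,0))
for z in(.1,.15): dot(W(p,[[-.045,.04,z]])[0],(255,0,255))
im=np.clip(im.astype(float)*1.6,0,255).astype(np.uint8)
cv2.imwrite("pics/s3.png",im)
E
```

```text
(no output)
```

View pics/s3.png

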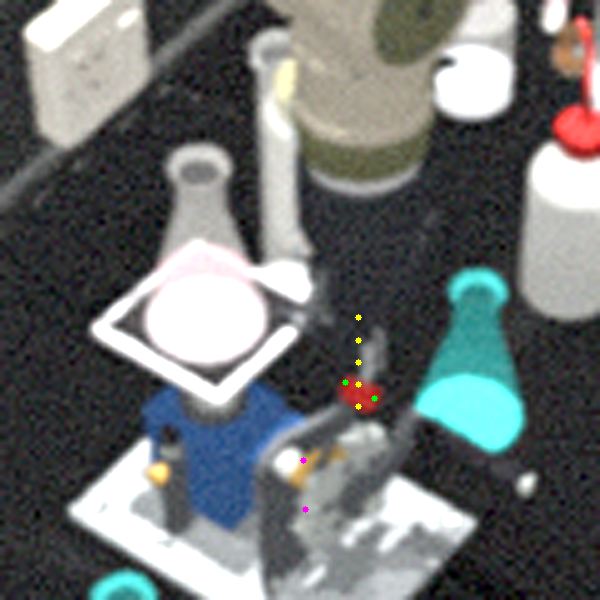

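Both views put the fingertips above the knob with nothing touching, so the reach below is about 35–40 mm less than the TCP figure. I'll open, go down 20 mm and close again.

Request:
jog_arm([
  [[0,0,0,0,0,0,80],[0,0,0,0,0,0,80],[0,0,0,0,0,0,80],[0,0,0,0,0,0,80],[0,0,0.04,0,0,0,80],[0,0,0.04,0,0,0,80],[0,0,0,0,0,0,255],[0,0,0,0,0,0,255],[0,0,0,0,0,0,255],[0,0,0,0,0,0,255],[0,0,0,0,0,0,255],[0,0,0,0,0,0,255]],
], force=20)

```text
clock: 7.9
tcp_pos: [0.5091, -0.0667, 0.1587]
orientation: [0.0, 0.027, 1.0, -0.001]
wrist_force: [-2.2, -3.5, 2.8]
finger_gap: 0.0142
grip_force: 19.5
```

The grip is only on the knob's top, so the tips sit about 39 mm above the stated TCP. I'll open, go 15 mm lower and close again.

Request:
jog_arm([
  [[0,0,0,0,0,0,100],[0,0,0,0,0,0,100],[0,0,0,0,0,0,100],[0,0,0.03,0,0,0,100],[0,0,0.03,0,0,0,100],[0,0,0,0,0,0,255],[0,0,0,0,0,0,255],[0,0,0,0,0,0,255],[0,0,0,0,0,0,255],[0,0,0,0,0,0,255]],
], force=20)

```text
clock: 8.9
tcp_pos: [0.5087, -0.0646, 0.1433]
orientation: [-0.0, 0.027, 1.0, 0.001]
wrist_force: [-0.9, 4.7, 0.9]
finger_gap: 0.0203
grip_force: 18.9
```

Request:
jog_arm([
  [[0,0.023,-0.014,0,0,0,255],[0,0.024,-0.012,0,0,0,255],[0,0.025,-0.009,0,0,0,255],[0,0.025,-0.007,0,0,0,255],[0,0.025,-0.004,0,0,0,255],[0,0.026,-0.001,0,0,0,255],[0,0.026,0.001,0,0,0,255],[0,0.025,0.004,0,0,0,255],[0,0.025,0.007,0,0,0,255],[0,0.025,0.009,0,0,0,255]],
], force=20)

```text
clock: 9.9
tcp_pos: [0.5133, -0.0065, 0.1517]
orientation: [0.001, 0.028, 1.0, -0.003]
wrist_force: [-3.5, -8.4, 9.0]
finger_gap: 0.0156
grip_force: 28.4
```

Request:
jog_arm([
  [[0,0.022,0.011,0,0,0,255],[0,0.02,0.012,0,0,0,255],[0,0,0,0,0,0,255]],
])

```text
clock: 10.2
tcp_pos: [0.5142, 0.0032, 0.1476]
orientation: [0.002, 0.028, 1.0, -0.005]
wrist_force: [-6.1, -7.3, 17.0]
finger_gap: 0.0158
grip_force: 50.4
```

```bash
python3 - <<'E'
from h import *
show(); w=cams.read_camera("wrist")
p=np.load("p.npy"); s=env.get_state(); print("lift y of tcp",R.from_euler('z',-p[2]).apply(s["tcp_pos"]-[p[0],p[1],0]))
cv2.imwrite("pics/w4.png",cv2.resize(w["pixels"][130:350,150:400,::-1],None,fx=2.2,fy=2.2))
E
```

```text
t 10.2 tcp [0.5142 0.0032 0.1476] yawx 3.0848 tilt [ 0.0041 -0.0093] F [-6.1 -7.3 17. ] gap 0.0158 gf 50.4
lift y of tcp [-0.05900124  0.07288237  0.14761986]
```

View pics/w4.png

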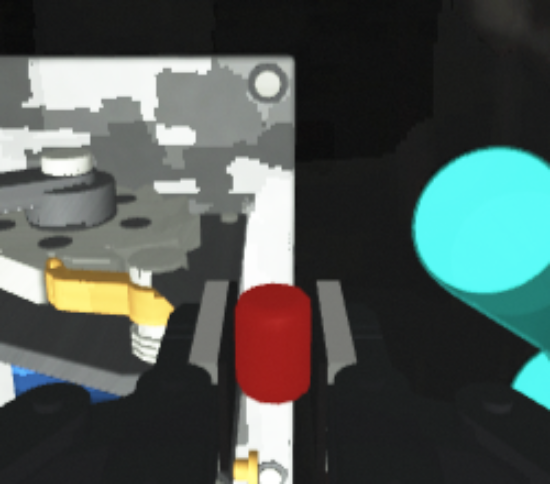

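Request:
jog_arm([
  [[0,0.012,-0.006,0,0,0,255],[0,0.008,-0.004,0,0,0,255],[0,0,0,0,0,0,255]],
])

```text
clock: 10.55
tcp_pos: [0.5139, 0.0053, 0.1476]
orientation: [0.001, 0.029, 1.0, -0.007]
wrist_force: [-2.3, -18.3, 1.7]
finger_gap: 0.0158
grip_force: 41.9
```

Request:
jog_arm([
  [[0,0,0,0,0,0,0],[0,0,0,0,0,0,0],[0,0,0,0,0,0,0],[0,0,0,0,0,0,0],[0,0,-0.12,0,0,0,0],[0,0,-0.12,0,0,0,0],[0,0,0,0,0,0,0]],
])

```text
clock: 11.25
tcp_pos: [0.5157, 0.0116, 0.2106]
orientation: [0.003, 0.027, 1.0, -0.0]
wrist_force: [0.5, 0.5, 1.2]
finger_gap: 0.0857
grip_force: 0.0
```

```bash
cat >> h.py <<'E'
def lift(P):
    p=np.load("p.npy"); return R.from_euler('z',-p[2]).apply(np.asarray(P)-[p[0],p[1],0])
E
python3 - <<'E'
from h import *
show(); p=np.load("p.npy"); s=env.get_state(); print(lift(s["tcp_pos"]))
print("above handle",rel(W(p,[[-.124,-.052,.2]])[0])/.25)
E
```

```text
t 11.25 tcp [0.5157 0.0116 0.2106] yawx 3.0877 tilt [ 0.0068 -0.001 ] F [0.5 0.5 1.2] gap 0.0857 gf 0.0
[-0.05794898  0.08137845  0.21059213]
above handle [ 0.26580184 -0.53283683  0.04086752]
```

Request:
jog_arm([
  [[0.053,-0.107,0,0,0,0,0],[0.053,-0.107,0,0,0,0,0],[0.053,-0.107,0,0,0,0,0],[0.053,-0.107,0,0,0,0,0],[0.053,-0.107,0,0,0,0,0],[0,0,0,0,0,0,0],[0,0,0,0,0,0,0]],
])

```text
clock: 11.95
tcp_pos: [0.4396, -0.1185, 0.2062]
orientation: [-0.0, 0.028, 1.0, 0.0]
wrist_force: [-0.1, 0.6, 0.1]
finger_gap: 0.0856
grip_force: 0.0
```

```bash
python3 - <<'E'
from h import *
show(); p=np.load("p.npy"); s=env.get_state(); print(lift(s["tcp_pos"]))
w=cams.read_camera("wrist"); M=w["mount"]; Rt=quat(s["orientation"]).as_matrix()
Rc=Rt@M[:3,:3]; pos=s["tcp_pos"]+Rt@M[:3,3]; K=(w["fx"],w["fy"],w["cx"],w["cy"])
for n in["grip","hend"]: print(n,proj(W(p,[PT[n]]),K,pos,Rc)[0].round(1))
print([(np.round(d["uv"],1),d["conf"]) for d in spotter.landmark_of("crank_grip","wrist")][:2])
c=spotter.cut_out("crank_grip","wrist"); 
for d in c[:2]:
    v,u=np.nonzero(d["region"]); print(u.min(),u.max(),v.min(),v.max(),d["conf"])
g=w["pixels"][...,::-1]; cv2.imwrite("pics/w5.png",np.clip(g[60:360,120:420]*2.0,0,255).astype(np.uint8))
print("to handle",rel(W(p,[[-.124,-.052,.062]])[0])/.25)
E
```

```text
t 11.95 tcp [ 0.4396 -0.1185  0.2062] yawx 3.0857 tilt [-0.0002  0.0005] F [-0.1  0.6  0.1] gap 0.0856 gf 0.0
[-0.12658012 -0.05273801  0.20622119]
grip [273.6 210.2]
hend [273.7 177.4]
[(array([273.3, 211.5]), 0.95), (array([337. , 295.7]), 0.34)]
262 367 176 306 0.7
to handle [-8.55112399e-03 -5.74027322e-04  5.77555250e-01]
```

View pics/w5.png

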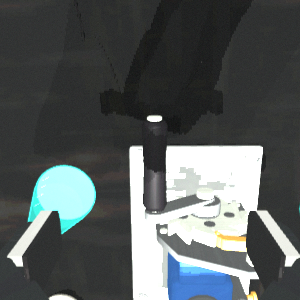

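Request:
jog_arm([
  [[-0.009,0,0.14,0,0,0,0],[0,0,0.14,0,0,0,0],[0,0,0.14,0,0,0,0],[0,0,0.1,0,0,0,60],[0,0,0.058,0,0,0,120],[0,0,0,0,0,0,255],[0,0,0,0,0,0,255],[0,0,0,0,0,0,255],[0,0,0,0,0,0,255],[0,0,0,0,0,0,255]],
], force=20)

```text
clock: 13.1
tcp_pos: [0.4429, -0.1182, 0.0628]
orientation: [0.001, 0.027, 1.0, 0.0]
wrist_force: [2.1, 4.0, -0.2]
finger_gap: 0.0206
grip_force: 21.9
```

Request:
jog_arm([
  [[0,0,0,0,0,0,255],[0,0,0,0,0,0,255],[0,-0.004,0.009,0,0,0,255],[0,-0.005,0.01,0,0,0,255],[0,-0.006,0.011,0,0,0,255],[0,0,0,0,0,0,255],[0,0,0,0,0,0,255]],
], force=60)

```text
clock: 13.8
tcp_pos: [0.4427, -0.1222, 0.055]
orientation: [0.001, 0.027, 1.0, 0.0]
wrist_force: [3.1, 6.0, 3.8]
finger_gap: 0.0194
grip_force: 58.9
```

```bash
python3 - <<'E'
from h import *
show(); s=env.get_state(); l=lift(s["tcp_pos"]); print(l)
w=cams.read_camera("wrist"); M=w["mount"]; Rt=quat(s["orientation"]).as_matrix(); p=np.load("p.npy")
Rc=Rt@M[:3,:3]; pos=s["tcp_pos"]+Rt@M[:3,3]; K=(w["fx"],w["fy"],w["cx"],w["cy"])
for z in(.129,.136,.142,.145): print(z,proj(W(p,[[-.045,.04-np.sqrt(max(.04**2-(z-.14)**2,0)),z]]),K,pos,Rc)[0].round(1))
print([(np.round(d["uv"],1),d["conf"]) for d in spotter.landmark_of("pawl_nose","wrist")][:2])
print("platform z check"); 
g=w["pixels"][...,::-1]; cv2.imwrite("pics/w6.png",cv2.resize(np.clip(g[200:380,240:440]*1.5,0,255).astype(np.uint8),None,fx=3,fy=3))
E
```

```text
t 13.8 tcp [ 0.4427 -0.1222  0.055 ] yawx 3.0873 tilt [0.0017 0.0005] F [3.1 6.  3.8] gap 0.0194 gf 58.9
[-0.12332171 -0.05625585  0.05499578]
0.129 [398.1 468.6]
0.136 [401.  485.6]
0.142 [406.2 501.5]
0.145 [409.8 510. ]
[]
platform z check
```

View pics/w6.png

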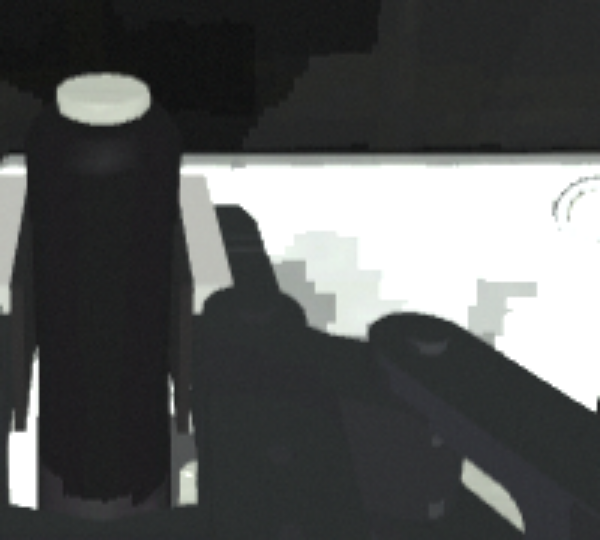

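```bash
python3 - <<'E'
from h import *
p=np.load("p.npy")
for n in("scene","top"):
    w=cams.read_camera(n); K=(w["fx"],w["fy"],w["cx"],w["cy"]); Rc=quat(w["attitude"]).as_matrix()
    for z in(.129,.136,.142,.146): print(n,z,proj(W(p,[[-.045,.04-np.sqrt(.04**2-(z-.14)**2),z]]),K,w["xyz"],Rc)[0].round(1))
    print([(np.round(d["uv"],1),round(d["conf"],2)) for d in spotter.landmark_of("pawl_nose",n)][:3])
a0=np.deg2rad(30)-.14
th=a0+np.arange(0,30)*.1
y=-.06*np.cos(th);z=.06*np.sin(th)
for i,(a,b) in enumerate(zip(np.diff(y)/.25,-np.diff(z)/.25)): print(i,round(a,4),round(b,4))
E
```

```text
scene 0.129 [278.2 209. ]
scene 0.136 [278.4 207.4]
scene 0.142 [278.4 206.1]
scene 0.146 [278.4 205.4]
[(array([278.6, 204. ]), 0.37)]
top 0.129 [270.7 203.2]
top 0.136 [271.2 202.9]
top 0.142 [271.2 202.6]
top 0.146 [271.1 202.4]
[(array([270.8, 203.5]), 0.39)]
0 0.0101 -0.0218
1 0.0122 -0.0207
2 0.0142 -0.0193
3 0.0161 -0.0178
4 0.0178 -0.0161
5 0.0193 -0.0143
6 0.0206 -0.0123
7 0.0217 -0.0102
8 0.0226 -0.0079
9 0.0233 -0.0056
10 0.0238 -0.0033
11 0.024 -0.0009
12 0.0239 0.0015
13 0.0237 0.0039
14 0.0232 0.0062
15 0.0224 0.0085
16 0.0215 0.0107
17 0.0203 0.0128
18 0.0189 0.0148
19 0.0173 0.0166
20 0.0156 0.0182
21 0.0137 0.0197
22 0.0117 0.021
23 0.0095 0.022
24 0.0073 0.0229
25 0.005 0.0235
26 0.0026 0.0239
27 0.0002 0.024
28 -0.0022 0.0239
```

The nose has moved up in the scene image (row 212 to 204) and the load is felt at the handle, so the pawl is clear. I'll start letting down in small steps.

Request:
jog_arm([
  [[0,0.01,-0.022,0,0,0,255],[0,0.006,-0.01,0,0,0,255],[0,0,0,0,0,0,255]],
])

```text
clock: 14.4
tcp_pos: [0.4428, -0.1179, 0.0633]
orientation: [0.001, 0.027, 1.0, 0.0]
wrist_force: [1.5, 5.5, 3.6]
finger_gap: 0.02
grip_force: 58.9
```

Request:
jog_arm([
  [[0,0.006,-0.01,0,0,0,255],[0,0,0,0,0,0,255]],
])

```text
clock: 14.6
tcp_pos: [0.443, -0.1164, 0.0657]
orientation: [0.001, 0.027, 1.0, 0.0]
wrist_force: [2.3, 5.7, 2.9]
finger_gap: 0.0198
grip_force: 58.9
```

Request:
jog_arm([
  [[0,0.0142,-0.0193,0,0,0,255],[0,0.0161,-0.0178,0,0,0,255],[0,0.0178,-0.0161,0,0,0,255],[0,0.0193,-0.0143,0,0,0,255],[0,0.0206,-0.0123,0,0,0,255],[0,0.0217,-0.0102,0,0,0,255],[0,0,0,0,0,0,255]],
])

```text
clock: 15.3
tcp_pos: [0.4444, -0.0884, 0.088]
orientation: [0.001, 0.027, 1.0, 0.001]
wrist_force: [3.8, 7.0, 1.3]
finger_gap: 0.0195
grip_force: 58.7
```

```bash
cat >> h.py <<'E'
def crank(zoff=.0555,yoff=0):  # handle z = tcp z + zoff
    s=env.get_state(); l=lift(s["tcp_pos"]); z=l[2]+zoff-.088; y=l[1]-yoff
    th=np.arctan2(z,-y); print("joint",round(th-np.pi/6,3),"r",round(np.hypot(y,z)*1e3,1),"yz",y.round(4),z.round(4))
    F=s["wrist_force"]; print("Ftan(anticw)",round(F[1]*np.sin(th)+F[2]*np.cos(th),2),"Frad",round(-F[1]*np.cos(th)+F[2]*np.sin(th),2))
E
python3 -c "
from h import *
show();crank()"
```

```text
t 15.3 tcp [ 0.4444 -0.0884  0.088 ] yawx 3.0881 tilt [0.0017 0.0014] F [3.8 7.  1.3] gap 0.0195 gf 58.7
joint 0.663 r 59.9 yz -0.0225 0.0555
Ftan(anticw) 6.93 Frad -1.45
```

Request:
jog_arm([
  [[0,0.0226,-0.0079,0,0,0,255],[0,0.0233,-0.0056,0,0,0,255],[0,0.0238,-0.0033,0,0,0,255],[0,0.024,-0.0009,0,0,0,255],[0,0.0239,0.0015,0,0,0,255],[0,0.0237,0.0039,0,0,0,255],[0,0,0,0,0,0,255],[0,0,0,0,0,0,255]],
])

```text
clock: 16.1
tcp_pos: [0.4462, -0.0533, 0.0906]
orientation: [0.001, 0.027, 1.0, 0.001]
wrist_force: [4.0, 6.2, -1.9]
finger_gap: 0.02
grip_force: 58.8
```

```bash
python3 -c "
from h import *
show();crank()"
```

```text
t 16.1 tcp [ 0.4462 -0.0533  0.0906] yawx 3.0878 tilt [0.0011 0.0013] F [ 4.   6.2 -1.9] gap 0.02 gf 58.8
joint 1.262 r 59.4 yz 0.0127 0.0581
Ftan(anticw) 6.46 Frad -0.51
```

Request:
jog_arm([
  [[0,0.0232,0.0062,0,0,0,255],[0,0.0224,0.0085,0,0,0,255],[0,0,0,0,0,0,255],[0,0,0,0,0,0,255]],
])

```text
clock: 16.5
tcp_pos: [0.4468, -0.042, 0.0867]
orientation: [0.0, 0.027, 1.0, 0.001]
wrist_force: [3.9, 4.9, -2.5]
finger_gap: 0.0196
grip_force: 58.9
```

Request:
jog_arm([
  [[0,0.0215,0.0107,0,0,0,255],[0,0,0,0,0,0,255],[0,0,0,0,0,0,255]],
])

```text
clock: 16.8
tcp_pos: [0.447, -0.0366, 0.084]
orientation: [0.0, 0.027, 1.0, 0.0]
wrist_force: [4.4, 6.1, -3.8]
finger_gap: 0.0197
grip_force: 58.9
```

Request:
jog_arm([
  [[0,0.0203,0.0128,0,0,0,255],[0,0,0,0,0,0,255],[0,0,0,0,0,0,255]],
])

```text
clock: 17.1
tcp_pos: [0.4473, -0.0316, 0.0807]
orientation: [0.0, 0.027, 1.0, 0.0]
wrist_force: [4.2, 5.8, -4.2]
finger_gap: 0.02
grip_force: 58.9
```

Request:
jog_arm([
  [[0,0.0189,0.0148,0,0,0,255],[0,0,0,0,0,0,255],[0,0,0,0,0,0,255]],
])

```text
clock: 17.4
tcp_pos: [0.4475, -0.0269, 0.0769]
orientation: [0.0, 0.027, 1.0, 0.0]
wrist_force: [4.3, 5.0, -4.4]
finger_gap: 0.0197
grip_force: 58.9
```

Request:
jog_arm([
  [[0,0.0173,0.0166,0,0,0,255],[0,0,0,0,0,0,255],[0,0,0,0,0,0,255]],
])

```text
clock: 17.7
tcp_pos: [0.4477, -0.0226, 0.0727]
orientation: [0.0, 0.027, 1.0, 0.0]
wrist_force: [5.1, 4.8, -4.7]
finger_gap: 0.0201
grip_force: 58.9
```

Request:
jog_arm([
  [[0,0.0156,0.0182,0,0,0,255],[0,0,0,0,0,0,255],[0,0,0,0,0,0,255]],
])

```text
clock: 18.0
tcp_pos: [0.4479, -0.0188, 0.0681]
orientation: [0.0, 0.027, 1.0, 0.0]
wrist_force: [4.8, 5.3, -5.8]
finger_gap: 0.0198
grip_force: 58.9
```

Request:
jog_arm([
  [[0,0.0137,0.0197,0,0,0,255],[0,0,0,0,0,0,255],[0,0,0,0,0,0,255]],
])

```text
clock: 18.3
tcp_pos: [0.4481, -0.0155, 0.063]
orientation: [0.0, 0.027, 1.0, 0.0]
wrist_force: [5.3, 4.3, -6.6]
finger_gap: 0.0197
grip_force: 58.9
```

Request:
jog_arm([
  [[0,0.0117,0.021,0,0,0,255],[0,0,0,0,0,0,255],[0,0,0,0,0,0,255]],
])

```text
clock: 18.6
tcp_pos: [0.4482, -0.0126, 0.0577]
orientation: [0.0, 0.027, 1.0, -0.0]
wrist_force: [4.8, 3.4, -5.1]
finger_gap: 0.0198
grip_force: 58.9
```

Request:
jog_arm([
  [[0,0.0095,0.022,0,0,0,255],[0,0,0,0,0,0,255],[0,0,0,0,0,0,255]],
])

```text
clock: 18.9
tcp_pos: [0.4484, -0.0104, 0.0522]
orientation: [0.0, 0.027, 1.0, -0.0]
wrist_force: [5.5, 4.0, -6.9]
finger_gap: 0.0197
grip_force: 58.9
```

Request:
jog_arm([
  [[0,0.0073,0.0229,0,0,0,255],[0,0,0,0,0,0,255],[0,0,0,0,0,0,255]],
])

```text
clock: 19.2
tcp_pos: [0.4484, -0.0087, 0.0464]
orientation: [0.0, 0.027, 1.0, -0.0]
wrist_force: [5.1, 4.6, -6.6]
finger_gap: 0.0195
grip_force: 58.9
```

Request:
jog_arm([
  [[0,0.005,0.0235,0,0,0,255],[0,0,0,0,0,0,255],[0,0,0,0,0,0,255]],
])

```text
clock: 19.5
tcp_pos: [0.4485, -0.0075, 0.0404]
orientation: [0.0, 0.027, 1.0, -0.0]
wrist_force: [6.0, 2.2, -7.3]
finger_gap: 0.0199
grip_force: 59.0
```

Request:
jog_arm([
  [[0,0.0026,0.0239,0,0,0,255],[0,0,0,0,0,0,255],[0,0,0,0,0,0,255]],
])

```text
clock: 19.8
tcp_pos: [0.4485, -0.007, 0.0344]
orientation: [0.0, 0.027, 1.0, -0.0]
wrist_force: [5.8, 3.4, -6.4]
finger_gap: 0.0201
grip_force: 59.0
```

```bash
python3 -c "
from h import *
show();crank()"
```

```text
t 19.8 tcp [ 0.4485 -0.007   0.0344] yawx 3.0868 tilt [ 0.0003 -0.0006] F [ 5.8  3.4 -6.4] gap 0.0201 gf 59.0
joint 2.585 r 59.1 yz 0.059 0.0019
Ftan(anticw) 6.54 Frad 3.15
```

Request:
jog_arm([
  [[0,0,0.024,0,0,0,255],[0,0,0,0,0,0,255],[0,0,0,0,0,0,255]],
])

```text
clock: 20.1
tcp_pos: [0.4485, -0.0071, 0.0284]
orientation: [0.0, 0.027, 1.0, -0.0]
wrist_force: [5.1, 2.6, -7.0]
finger_gap: 0.0198
grip_force: 59.0
```

Request:
jog_arm([
  [[0,-0.0022,0.0239,0,0,0,255],[0,0,0,0,0,0,255],[0,0,0,0,0,0,255]],
])

```text
clock: 20.4
tcp_pos: [0.4484, -0.0078, 0.0224]
orientation: [0.0, 0.027, 1.0, -0.0]
wrist_force: [6.0, 2.1, -7.9]
finger_gap: 0.02
grip_force: 59.0
```

Request:
jog_arm([
  [[0,-0.0035,0.0237,0,0,0,255],[0,0,0,0,0,0,255],[0,0,0,0,0,0,255]],
])

```text
clock: 20.7
tcp_pos: [0.4485, -0.0087, 0.0176]
orientation: [0.0, 0.027, 1.0, -0.0]
wrist_force: [3.8, 1.8, -1.1]
finger_gap: 0.0198
grip_force: 59.7
```

```bash
python3 - <<'E'
from h import *
show();crank()
p=np.load("p.npy")
for n in("top","scene"):
    w=cams.read_camera(n); K=(w["fx"],w["fy"],w["cx"],w["cy"]); Rc=quat(w["attitude"]).as_matrix()
    for d in(.045,.05,.055,.06,.065): print(n,d,proj(W(p,[[.065,0,.174-d]]),K,w["xyz"],Rc)[0].round(1))
    for t in("platform","crank_grip","flask"): print(t,[(np.round(d["uv"],1),round(d["conf"],2)) for d in spotter.landmark_of(t,n)][:3])
E
```

```text
t 20.7 tcp [ 0.4485 -0.0087  0.0176] yawx 3.0869 tilt [ 0.0006 -0.0007] F [ 3.8  1.8 -1.1] gap 0.0198 gf 59.7
joint -3.41 r 59.3 yz 0.0573 -0.0149
Ftan(anticw) 0.63 Frad 2.02
top 0.045 [273.5 166.9]
top 0.05 [273.5 167.2]
top 0.055 [273.5 167.6]
top 0.06 [273.5 167.9]
top 0.065 [273.4 168.2]
platform []
crank_grip []
flask [(array([202.5, 164.3]), 0.87), (array([323.8, 207.3]), 0.6), (array([273.6, 171.9]), 0.58)]
scene 0.045 [252.3 193.8]
scene 0.05 [252.4 194.8]
scene 0.055 [252.5 195.8]
scene 0.06 [252.5 196.8]
scene 0.065 [252.6 197.8]
platform [(array([251.8, 200.2]), 0.69)]
crank_grip [(array([288.3, 242.8]), 0.46)]
flask [(array([252. , 195.9]), 0.96), (array([240.3, 266.7]), 0.83), (array([303.5, 198.9]), 0.69)]
```

The tangential load dropped from about 7 N to 0.6 N at roughly 62 mm of travel, so the platform is on its stop. I'll let go of the crank.

Request:
jog_arm([
  [[0,0,0,0,0,0,200],[0,0,0,0,0,0,150],[0,0,0,0,0,0,50],[0,0,0,0,0,0,0],[0,0,0,0,0,0,0],[0,0,0,0,0,0,0],[0,0,0,0,0,0,0],[0,0,0,0,0,0,0],[0,0,0,0,0,0,0],[0,0,-0.1,0,0,0,0],[0,0,-0.16,0,0,0,0],[0,0,-0.17,0,0,0,0],[0,0,-0.17,0,0,0,0],[0,0,-0.17,0,0,0,0],[0,0,0,0,0,0,0]],
], force=20)

```text
clock: 22.6
tcp_pos: [0.4515, -0.009, 0.216]
orientation: [0.005, 0.027, 1.0, -0.001]
wrist_force: [0.4, -1.0, 0.4]
finger_gap: 0.0856
grip_force: 0.0
```

```bash
python3 - <<'E'
from h import *
show(); p=np.load("p.npy")
a=np.deg2rad(34); t=W(p,[[-.061,.04+.065*np.sin(a),.143]])[0]; print(t,rel(t)/.25)
w=cams.read_camera("scene")
cv2.imwrite("pics/s9.png",cv2.resize(np.clip(w["pixels"][130:280,190:340,::-1]*1.4,0,255).astype(np.uint8),None,fx=4,fy=4))
E
```

```text
t 22.6 tcp [ 0.4515 -0.009   0.216 ] yawx 3.0872 tilt [ 0.0103 -0.0021] F [ 0.4 -1.   0.4] gap 0.0856 gf 0.0
[0.51235272 0.00672856 0.143     ] [-0.23642107  0.07664138  0.29424046]
```

View pics/s9.png

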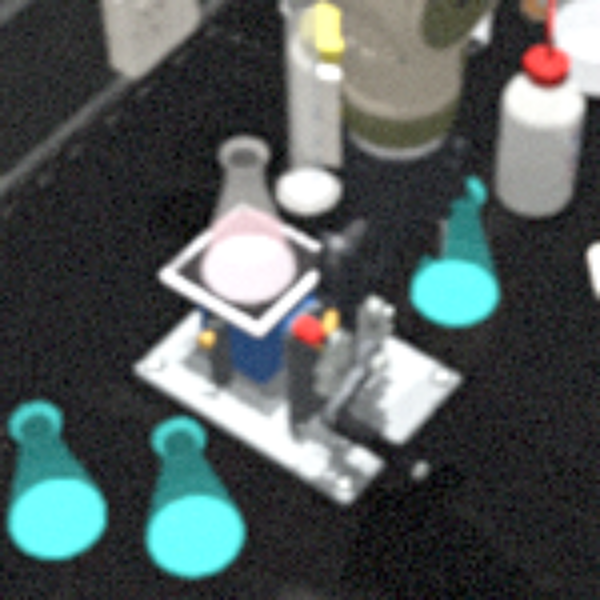

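The flask stands on the lowered platform and the lever is still over to the left. I'll go back to the knob.

Request:
jog_arm([
  [[-0.047,0.015,0,0,0,0,0],[-0.047,0.015,0,0,0,0,0],[-0.047,0.015,0,0,0,0,0],[-0.047,0.015,0,0,0,0,0],[-0.047,0.015,0,0,0,0,0],[0,0,0,0,0,0,0],[0,0,0.1,0,0,0,0],[0,0,0.1,0,0,0,60],[0,0,0.08,0,0,0,100],[0,0,0,0,0,0,255],[0,0,0,0,0,0,255],[0,0,0,0,0,0,255],[0,0,0,0,0,0,255],[0,0,0,0,0,0,255]],
], force=20)

```text
clock: 24.05
tcp_pos: [0.5082, 0.0064, 0.1412]
orientation: [0.001, 0.027, 1.0, -0.001]
wrist_force: [-2.2, -4.1, 2.9]
finger_gap: 0.0155
grip_force: 21.6
```

Request:
jog_arm([
  [[0,-0.022,-0.014,0,0,0,255],[0,-0.024,-0.012,0,0,0,255],[0,-0.025,-0.009,0,0,0,255],[0,-0.026,-0.007,0,0,0,255],[0,-0.026,-0.004,0,0,0,255],[0,-0.027,-0.001,0,0,0,255],[0,-0.027,0.001,0,0,0,255],[0,-0.026,0.004,0,0,0,255],[0,-0.026,0.007,0,0,0,255],[0,-0.025,0.009,0,0,0,255],[0,-0.024,0.01,0,0,0,255],[0,-0.016,0.008,0,0,0,255],[0,0,0,0,0,0,255]],
])

```text
clock: 25.35
tcp_pos: [0.504, -0.067, 0.1419]
orientation: [0.0, 0.028, 1.0, -0.0]
wrist_force: [1.7, 2.7, 1.9]
finger_gap: 0.0157
grip_force: 20.0
```

```bash
python3 -c "
from h import *
show();print(lift(env.get_state()['tcp_pos']))"
```

```text
t 25.35 tcp [ 0.504  -0.067   0.1419] yawx 3.0863 tilt [ 0.0004 -0.0004] F [1.7 2.7 1.9] gap 0.0157 gf 20.0
[-0.06516811  0.00224602  0.14191312]
```

Request:
jog_arm([
  [[0,-0.012,0.004,0,0,0,255],[0,0,0,0,0,0,255]],
])

```text
clock: 25.55
tcp_pos: [0.5041, -0.0671, 0.1417]
orientation: [0.001, 0.027, 1.0, 0.002]
wrist_force: [1.1, 12.6, 9.8]
finger_gap: 0.0155
grip_force: 20.7
```

Request:
jog_arm([
  [[0,0.006,-0.003,0,0,0,255],[0,0,0,0,0,0,100],[0,0,0,0,0,0,0],[0,0,0,0,0,0,0],[0,0,0,0,0,0,0],[0,0,-0.1,0,0,0,0],[0,0,-0.15,0,0,0,0],[0,0,-0.15,0,0,0,0],[0,0,-0.15,0,0,0,0],[0,0,0,0,0,0,0],[0,0,0,0,0,0,0]],
])

```text
clock: 26.65
tcp_pos: [0.5043, -0.0682, 0.28]
orientation: [0.001, 0.027, 1.0, -0.0]
wrist_force: [-0.7, 0.3, -0.5]
finger_gap: 0.0855
grip_force: 0.0
```

```bash
python3 - <<'E'
from h import *
show(); p=np.load("p.npy"); s=env.get_state(); w=cams.read_camera("wrist"); M=w["mount"]; Rt=quat(s["orientation"]).as_matrix()
Rc=Rt@M[:3,:3]; pos=s["tcp_pos"]+Rt@M[:3,3]; K=(w["fx"],w["fy"],w["cx"],w["cy"])
def pr(n,P,nn): print(n,proj(W(p,[P]),K,pos,Rc)[0].round(1),[(np.round(d["uv"],1),round(d["conf"],2)) for d in spotter.landmark_of(nn,"wrist")][:3])
pr("knob",PT["knob"],"lever_knob"); pr("nose129",[-.045,.0016,.129],"pawl_nose"); pr("nose145",[-.045,.0003,.145],"pawl_nose"); pr("flask z.121",[.065,0,.121],"flask")
w=cams.read_camera("scene"); K=(w["fx"],w["fy"],w["cx"],w["cy"]); Rc=quat(w["attitude"]).as_matrix(); pos=w["xyz"]
print([(np.round(d["uv"],1),round(d["conf"],2)) for d in spotter.landmark_of("pawl_nose","scene")][:3],[(np.round(d["uv"],1),round(d["conf"],2)) for d in spotter.landmark_of("flask","scene")][:3])
E
```

```text
t 26.65 tcp [ 0.5043 -0.0682  0.28  ] yawx 3.0869 tilt [ 0.0018 -0.001 ] F [-0.7  0.3 -0.5] gap 0.0855 gf 0.0
knob [274.7 211.9] [(array([ 67.3, 109.9]), 0.58)]
nose129 [273.6 209.2] []
nose145 [272.3 213.5] []
flask z.121 [272.1 295. ] [(array([276.8, 294.6]), 0.76), (array([391., 201.]), 0.76), (array([160.5, 196.2]), 0.72)]
[(array([277.2, 209.7]), 0.42), (array([346.2, 199.3]), 0.23)] [(array([249.2, 197.5]), 0.92), (array([240.3, 261.7]), 0.9), (array([301.8, 202.3]), 0.71)]
```

```bash
python3 - <<'E'
from h import *
w=cams.read_camera("wrist")["pixels"].astype(int)
m=(w[...,0]>90)&(w[...,1]<60)&(w[...,2]<60); v,u=np.nonzero(m[150:270,200:360]); print(len(u),u.mean()+200,v.mean()+150)
s=env.get_state(); print(s["wrist_force"].round(1),s["clock"])
if abs(u.mean()+200-275)<6: print(ticket.hand_in())
E
```

```text
492 274.1321138211382 216.09756097560975
[-0.1 -0.7  1.1] 27.1
the job is handed in; nothing more can be done
None
```

I handed the job in at 27.1 s. By feel and by the cameras, the platform rests on its stop about 62 mm down with the flask on it. The crank is let go, the lever is back on its right-hand stop, and the pawl appears to lie on the ratchet. The hand-in returned no verdict.

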